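# Index the specimen carousel with its spring pin

### The arm

A 6-joint arm with a two-finger parallel gripper is mounted at the origin on a cart in front of the work surface, level with it; the furniture and walls round the work are solid. World frame = base frame: x ahead of the robot, y to its left, z up, the work surface at z = 0. Lengths are in m, angles in rad, forces in N, time in s.
With the tool pointing down it reaches from about 0.3 to 0.75 m from the base axis. Payload 8.5 kg.
Tool frame: the origin (TCP) lies on the centre line of the jaws, within the pads' length; the fingertips stand ahead of it and the grasp point (between the pads) lies 3 mm ahead of it (robot.tcp_to_tips is the z of the fingertips in the tool frame, in m); z points along the fingers, y is the line along which they close (so a half turn about z gives the same grasp; the last joint's range is limited). The gripper opens to 88 mm and grips with 3 to 60 N. Pads are 18 mm wide; open, the fingers measure 123 mm over their backs; the gripper's body (75 mm by 187 mm) begins 45 mm behind the grasp point.
Start: joints at [-1.352, 0.381, 1.297, -0, 1.464, -0.215], TCP at [0.231, -0.499, 0.261] pointing down, gripper open.
Joint ranges: [-3.11, 3.11], [-0.89, 2.33], [0.22, 2.48], [-1.42, 4.56], [0.17, 2.85], [-2.88, 2.88]. Speed limits (rad/s): [2.39, 2.39, 3.14, 3.14, 3.14, 3.14].

### API

Orientations are given as [roll, pitch, yaw] about the fixed x, y, z axes, in that order (R = Rz(yaw) Ry(pitch) Rx(roll)).
In Python, from bench import robot gives the robot as it stands.
- The arm moves only by the shell command python3 -m crank 'ROWS'. ROWS is JSON, a list of rows, each a list of 3 entries, a list of its own where there are three numbers: the closure, from -1 (fully open) to 1 (shut), so that 0 is half open, then the shift along the tool's x, y, z normalised to -1 to 1, where 1 is 0.025 m, then the turn about the tool's z normalised to -1 to 1, where 1 is 0.12 rad. In form: [[jaw, [x, y, z], turn], ...]. A call has exactly 10 rows; each row shifts and turns the commanded pose from where the row before left it, along the tool's axes as they then stand; what a row does not reach is not made up. A row lasts 1/12 s, in which the tool goes at most 41.7 mm and 7.16 degrees, less where a joint would pass 70% of its speed; a pose out of reach is approached as far as the arm can. A call with a number of a shift or a turn outside -1 to 1 is refused whole. A call with a gripper value outside its range is refused whole. The fingers move at their own pace and stop on an object; the grip force is fixed at half the most. Time passes only in rows, so rows that do not move let the fingers close, or fill a call up. It gives the time, the measured TCP pose, the force, the opening and the grip force at its end, in the units of the state.
- robot.state(): the state, without advancing time (a new reading comes with each control period).
- robot.read_camera(name): name is "scene" or "side" or "wrist"; returns a dict with "img" (480x640x3 uint8, red, green, blue), "z_map" (480x640 float32, m along the optical axis (not along the pixel's ray), 0 where there is no reading), "fx", "fy", "cx", "cy" (pixels), "T" (4x4, takes a point from camera to world coordinates). Camera axes: x right, y up, looking along -z (the intrinsics and any distortion apply to the point x, -y, -z); pixel columns grow to the right and rows downward; lengths in m; the calibration is good to about 2 mm. A picture is of the moment at which its call begins.
- robot.close_job(): hands the job in; it is judged then, once.
The state is a dict: "t": time; "joints": joint angles; "qd": joint speeds; "joint_efforts": joint torques, N m; "eef_pos": TCP position; "ee_rot": TCP orientation; "contact_force": force on the tool from outside, world axes, zero at the start; "ft_torque": the same for the moment, N m; "finger_gap": finger opening in m; "grip_force": force on a finger pad.
Only numpy, scipy, OpenCV 4.12 (cv2) and the standard library are available. Lean on these libraries where they do the work, as an engineer would, in place of code of your own. Each camera call takes 0.05 s, during which the arm holds its last target. There are 200 camera calls.

### The job

Bring the black rubber bung round to the yellow tongue on the specimen carousel. First lift whichever thing stands in the path of the arms (the brass weight or the red-capped bottle) out and stand it upright on the bench clear of the carousel; then pull up the red spring pin, turn it into its rest notch and let go so that it stays up by itself, turn the carousel by the black centre handle (not by the pin) until the black bung is over the tongue, and only then turn the pin back so that it springs fully down and locks the carousel there. Keep all three bungs in their seats and leave everything else on the bench where it is.

Things in the scene. Friction and masses are not known exactly. Their poses are not given: they have to be found in the camera images.
- carousel_centre (a point): Centre of the fixed round carousel base (dark steel disc, radius 54 mm, 14 mm high), on the bench surface. Its x axis points away from the yellow tongue (the tongue lies along -x), z up along the carousel axis. The rotor arms sweep radius 72 mm, from 16 mm (underside) to 27 mm (seat rims) above the bench: anything standing partly inside 72 mm is hit when the rotor turns.
- front_mark (a point): Seat centre of the station over the yellow tongue (22 mm wide, reaches radius 83 mm), 54 mm from the carousel axis, 22 mm above the bench (the height of a seat floor). Fixed to the base.
- rotor (a joint): Angle of the aluminium rotor (three seat arms 120 degrees apart, a pin arm between two of them), rad, 0 at the start with the pin opposite the tongue; grows anticlockwise from above, limits +-2.25. The pin drops in only at 0, +2.094, -2.094 (within about 0.05, its round tip centres itself) and then locks it with 0.04 rad of play. Friction 0.08 N m; stays where left.
- centre_handle (a point): Centre of the black bar handle on top of the carousel's central post, on the carousel axis, 92 mm above the bench; it turns with the rotor. Bar 12 mm thick along its x, 44 mm long along its y, 22 mm tall. At rotor 0 its x axis is parallel to that of carousel_centre and points to the pin.
- pin_handle (a point): Centre of the red bar handle of the spring pin, 46 mm from the carousel axis, 92 mm above the bench with the pin down. Bar 32 mm long along its x, 10 mm thick along its y, 16 mm tall; it lifts and turns with the pin, and moves round with the rotor. With the pin down its long axis points at the carousel axis.
- pin_lift (a joint): Height of the spring pin, m: 0 fully down (locked in the base), at most 0.022. A spring pulls it down with 4.5 N at 0, 7.8 N at the top. A brass cross bar stops it turning until it is lifted 0.015; in the rest notch it stays up at 0.011, clear of the base plate. Let down between stations it rests on the plate at about 0.008.
- pin_turn (a joint): Turn of the pin about its own upright axis relative to the rotor, rad, anticlockwise from above positive: 0 over the slot (the pin can go down), 1.05 over the rest notch (limits -0.06 and 1.12). In between it must be lifted above 0.015.
- black_bung_mid (a point): Centre of the black rubber bung, 24 mm across, 23 mm tall, standing in a carousel seat to the left or right of the pin (a pocket 32 mm across inside a 5 mm high rim; it can shift 4 mm). 18 g.
- red_bung_mid (a point): Centre of the red rubber bung, 30 mm across, 28 mm tall, standing in the seat that is at the tongue at the start.
- brown_bung_mid (a point): Centre of the brown rubber bung, 27 mm across, 26 mm tall, in the remaining seat.
- weight_mid (a point): Centre, half-way up, of the upright brass weight with a knob on top: 32 mm across, 44 mm tall, about 0.2 kg. It stands on the bench, either in the path of the carousel arms or apart from it.
- bottle_mid (a point): Centre, half-way up, of the small sample bottle with a red screw cap: body 36 mm across, 76 mm tall, about 0.07 kg; the straight body is 36 mm wide up to 50 mm. It stands on the bench, either in the path of the carousel arms or apart from it.
- wash_mid (a point): Centre of the body of the wash bottle with red swan neck, body 61 mm across, 184 mm tall over the neck, which sticks out 60 mm to one side; this point is 67 mm up. Bystander. Fixed equipment nearby: the cone gauge also has a dial, head block and plunger standing above its base, from 110 mm up, for x > 0.59 and y < 0.04.
- grease_mid (a point): Centre of the steel grease cup, 66 mm across, 56 mm tall, on the right-hand bench. Bystander. The bench top is at z = 0 for y > 0.025 (where the carousel is) and 4 mm higher for y < 0.02; its front edge lies at x = 0.39. The base of the cone gauge (60 mm high) begins at x = 0.49 for y from -0.25 to 0.04, the blue hotplate (135 mm) at x = 0.51 for y from 0.25.
Things that resemble listed ones, but are neither listed nor needed, are in the scene too. What is shaped like the part that bears bottle_mid but blue is not meant.

How it is judged:
By the outcome, as a careful person would: the job done as asked, in the order asked, and still so for the second after the job is handed in, with the robot touching nothing.
It also fails if it takes over 72 s, if anything falls off the work surface, if the arm or the gripper's body presses on something with over 40 N, if the wrist force passes 120 N, or if a joint passes its speed limit or range.

## Working session

There is one attempt and no reset: what is moved stays moved. The work goes in short steps, Python scripts to look and compute and a shell command to move; the robot and the scene stay as the last step left them, time stands still between calls to the robot, and variables do not carry over. Pictures are saved under pics/ and viewed, at most 10 in all, crops included, and the job is handed in when it is done.

```bash
ls; mkdir -p pics; cat > h.py <<'E'
import numpy as np, cv2
from bench import robot
def cam(n):
    c=robot.read_camera(n); return c
def world(c):
    z=c["z_map"]; v,u=np.mgrid[0:480,0:640]
    x=(u-c["cx"])/c["fx"]*z; y=-(v-c["cy"])/c["fy"]*z
    P=np.stack([x,y,-z,np.ones_like(z)],-1)@np.array(c["T"]).T
    P=P[...,:3]; P[z==0]=np.nan
    return P
def save(c,n,crop=None,k=1):
    im=c["img"][...,::-1]
    if crop: u0,v0,u1,v1=crop; im=im[v0:v1,u0:u1]
    if k!=1: im=cv2.resize(im,None,fx=k,fy=k,interpolation=cv2.INTER_CUBIC)
    cv2.imwrite("pics/"+n,im)
E
python3 - <<'E'
from h import *
for n in("scene","side"):
    c=cam(n); save(c,n+".png"); np.savez(n+".npz",**c)
    print(n,{k:v for k,v in c.items() if k not in("img","z_map")})
print(robot.state(),robot.tcp_to_tips)
E
```

```text
pics
scene {'fx': 584.3100807593016, 'fy': 584.3100807593016, 'cx': 320.79612973949054, 'cy': 245.63450008879494, 'T': array([[-0.88406466,  0.36669277, -0.28976904,  0.10732491],
       [-0.46733244, -0.68631123,  0.55729461,  0.89979019],
       [ 0.00548416,  0.62810294,  0.77811093,  1.28737129],
       [ 0.        ,  0.        ,  0.        ,  1.        ]])}
side {'fx': 482.10487474012575, 'fy': 482.10487474012575, 'cx': 318.6998489224088, 'cy': 242.38537543193473, 'T': array([[-0.97358572,  0.11641349, -0.19641473,  0.37117036],
       [-0.22813939, -0.5303818 ,  0.81648489,  0.8210536 ],
       [-0.00912494,  0.83972796,  0.54293064,  0.6025561 ],
       [ 0.        ,  0.        ,  0.        ,  1.        ]])}
{'t': 0.1, 'joints': array([-1.35230723e+00,  3.81094098e-01,  1.29813739e+00, -5.86638853e-05,
        1.46359699e+00, -2.15291420e-01]), 'qd': array([ 3.71165674e-04, -9.94960371e-04, -2.29529436e-03, -3.34547443e-05,
       -8.70078856e-04,  2.28359216e-03]), 'joint_efforts': array([ 4.22784637e-03, -4.38653219e+01, -2.24909681e+01,  7.14725303e-02,
        3.42162314e-02, -7.73049260e-05]), 'eef_pos': array([ 0.23110782, -0.49884354,  0.26023409]), 'ee_rot': array([-3.14037291e+00, -2.07037184e-04,  4.33786699e-01]), 'contact_force': array([-0.06696392,  0.56297058, -0.01112903]), 'ft_torque': array([-0.01599323,  0.01305011, -0.03694694]), 'grip_force': 0.0, 'finger_gap': 0.0879818788997136} 0.022
```

View pics/scene.png

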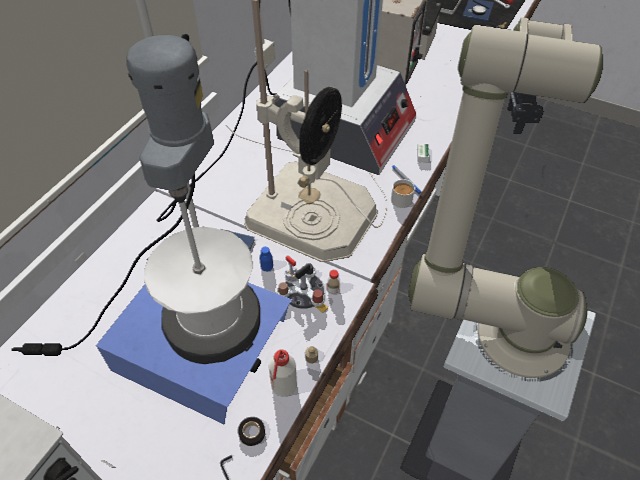

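View pics/side.png

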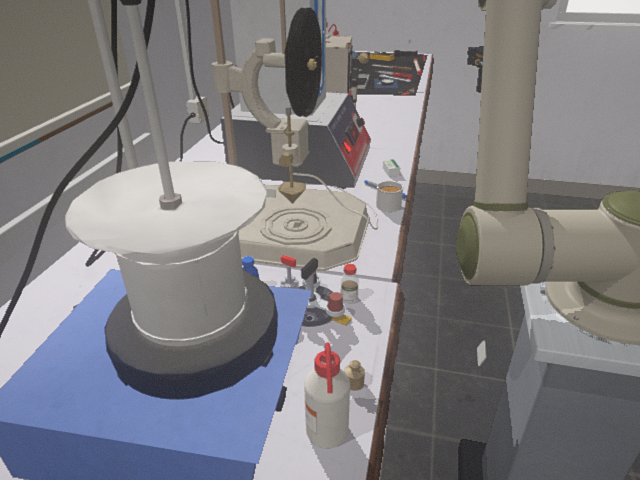

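The scene picture shows the carousel at about (305,285), the red-capped bottle next to it at (333,280), and the weight apart at (311,354). The blue decoy is at (266,258) and the wash bottle at (283,372).

```bash
python3 - <<'E'
from h import *
c=dict(np.load("scene.npz")); save(c,"crop1.png",(240,230,380,335),5)
P=world(c); s=dict(np.load("side.npz")); Q=world(s)
hsv=cv2.cvtColor(c["img"],cv2.COLOR_RGB2HSV)
def comp(P,img,name):
    h=cv2.cvtColor(img,cv2.COLOR_RGB2HSV)
    red=((h[...,0]<8)|(h[...,0]>172))&(h[...,1]>130)&(h[...,2]>60)
    yel=(h[...,0]>15)&(h[...,0]<32)&(h[...,1]>130)&(h[...,2]>90)
    blk=(h[...,2]<60)
    roi=(P[...,0]>.36)&(P[...,0]<.62)&(P[...,1]>-.02)&(P[...,1]<.36)&(P[...,2]<.2)
    for nm,m in(("red",red),("yel",yel),("blk",blk)):
        n,l,st,ce=cv2.connectedComponentsWithStats((m&roi).astype(np.uint8))
        for i in range(1,n):
            if st[i,4]>15:
                p=P[l==i]; print(name,nm,ce[i].round(),st[i,4],np.median(p,0).round(3),p.min(0).round(3),p.max(0).round(3))
comp(P,c["img"],"scene"); comp(Q,s["img"],"side")
E
```

```text
scene red [290. 261.] 46 [0.596 0.128 0.099] [0.585 0.119 0.085] [0.611 0.136 0.105]
scene red [334. 274.] 58 [0.486 0.098 0.075] [0.477 0.085 0.064] [0.496 0.111 0.082]
scene red [317. 300.] 24 [0.498 0.167 0.032] [0.49  0.151 0.02 ] [0.51  0.172 0.05 ]
scene yel [322. 308.] 47 [0.484 0.163 0.006] [ 0.473  0.151 -0.002] [0.497 0.174 0.01 ]
scene blk [304. 272.] 118 [0.554 0.137 0.093] [0.544 0.082 0.015] [0.581 0.162 0.109]
scene blk [377. 279.] 72 [ 0.403 -0.    -0.016] [ 0.396 -0.02  -0.051] [0.41  0.018 0.007]
scene blk [313. 281.] 24 [0.545 0.109 0.015] [0.533 0.089 0.009] [0.551 0.126 0.022]
scene blk [257. 307.] 59 [0.555 0.337 0.187] [0.543 0.297 0.156] [0.605 0.359 0.194]
scene blk [364. 314.] 312 [ 0.388  0.112 -0.021] [ 0.382  0.026 -0.057] [ 0.396  0.206 -0.001]
scene blk [301. 306.] 46 [0.533 0.186 0.008] [ 0.512  0.168 -0.003] [0.565 0.196 0.018]
scene blk [334. 366.] 459 [ 0.392  0.263 -0.025] [ 0.384  0.051 -0.389] [0.456 0.359 0.002]
side red [288. 260.] 110 [0.596 0.13  0.097] [0.582 0.12  0.088] [0.612 0.136 0.101]
side red [349. 267.] 59 [0.486 0.099 0.076] [0.476 0.088 0.073] [0.495 0.109 0.077]
side yel [344. 320.] 58 [0.481 0.167 0.005] [0.473 0.153 0.002] [0.497 0.176 0.007]
side blk [387. 409.] 34 [ 0.385  0.32  -0.025] [ 0.383  0.302 -0.028] [ 0.387  0.339 -0.022]
```

View pics/crop1.png

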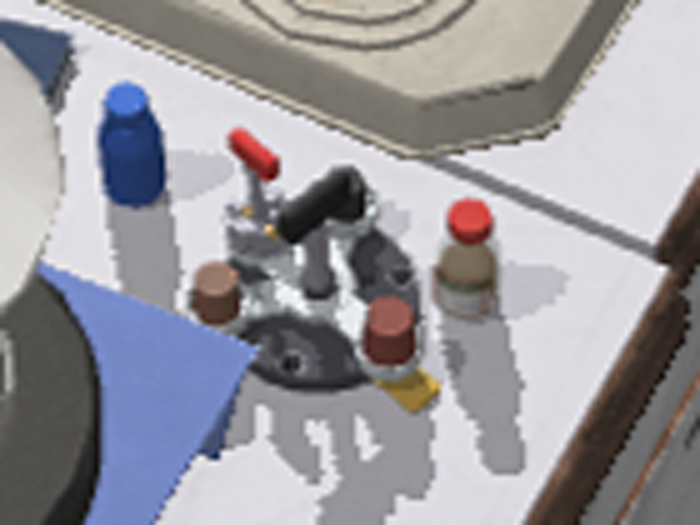

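```bash
cat >> h.py <<'E'
def rows(goal,yaw=None):
    "shift (rows of 25 mm) in present tool axes to reach goal TCP; turn (rows of .12)"
    s=robot.state(); p=np.array(s["eef_pos"]); y=s["ee_rot"][2]
    R=np.array([[np.cos(y),np.sin(y),0],[np.sin(y),-np.cos(y),0],[0,0,-1]])
    d=R.T@(np.array(goal)-p)/.025
    t=None if yaw is None else -(((yaw-y+np.pi)%(2*np.pi))-np.pi)/.12
    print("pose",p.round(4),s["ee_rot"].round(4),"F",s["contact_force"].round(1),"gap",round(s["finger_gap"],4)); print("shift rows",d.round(2),"turn rows",None if t is None else round(t,2))
E
python3 - <<'E'
from h import *
for n in("scene","side"):
    c=dict(np.load(n+".npz")); P=world(c).reshape(-1,3)
    def q(nm,m):
        p=P[m]; print(n,nm,len(p), (p.min(0).round(3),p.max(0).round(3)) if len(p) else "")
    x,y,z=P.T
    q("path",(x>.2)&(x<.55)&(y>-.45)&(y<-.02)&(z>.14)&(z<.6))
    q("cone head",(x>.5)&(x<.7)&(y>-.1)&(y<.045)&(z>.105)&(z<.5))
    q("hot side",(x>.4)&(x<.7)&(y>.2)&(y<.27)&(z>.12)&(z<.5))
    for Z in(.12,.15,.2,.25,.3): q("near car z>%g"%Z,(np.hypot(x-.552,y-.142)<.13)&(z>Z)&(z<Z+.05))
    q("weight",(np.hypot(x-.43,y-.25)<.07)&(z>.02)&(z<.06))
rows((.42,.08,.26))
E
python3 -m crank '[[-1,[1,-1,0],0],[-1,[1,-1,0],0],[-1,[1,-1,0],0],[-1,[1,-1,0],0],[-1,[1,-1,0],0],[-1,[1,-1,0],0],[-1,[1,-1,0],0],[-1,[1,-1,0],0],[-1,[0,0,0],0],[-1,[0,0,0],0]]'
```

```text
scene path 4631 (array([ 0.2  , -0.45 ,  0.242]), array([ 0.325, -0.02 ,  0.6  ]))
scene cone head 3402 (array([ 0.584, -0.1  ,  0.122]), array([0.7  , 0.045, 0.499]))
scene hot side 273 (array([0.521, 0.25 , 0.128]), array([0.637, 0.27 , 0.142]))
scene near car z>0.12 214 (array([0.521, 0.25 , 0.128]), array([0.612, 0.272, 0.141]))
scene near car z>0.15 0 
scene near car z>0.2 0 
scene near car z>0.25 0 
scene near car z>0.3 2 (array([0.592, 0.02 , 0.348]), array([0.599, 0.022, 0.349]))
scene weight 145 (array([0.427, 0.286, 0.02 ]), array([0.457, 0.318, 0.051]))
side path 4160 (array([ 0.209, -0.45 ,  0.323]), array([ 0.306, -0.02 ,  0.511]))
side cone head 5933 (array([ 0.582, -0.1  ,  0.115]), array([0.7  , 0.045, 0.5  ]))
side hot side 284 (array([0.52 , 0.251, 0.132]), array([0.59 , 0.27 , 0.137]))
side near car z>0.12 296 (array([0.52 , 0.251, 0.132]), array([0.59 , 0.272, 0.137]))
side near car z>0.15 0 
side near car z>0.2 0 
side near car z>0.25 0 
side near car z>0.3 17 (array([0.593, 0.019, 0.342]), array([0.606, 0.027, 0.35 ]))
side weight 328 (array([0.426, 0.288, 0.02 ]), array([0.457, 0.319, 0.046]))
pose [ 0.2311 -0.4988  0.2602] [-3.1404e+00 -2.0000e-04  4.3380e-01] F [-0.1  0.6 -0. ] gap 0.088
shift rows [ 1.659e+01 -1.783e+01  1.000e-02] turn rows None
t: 0.93
eef_pos: [0.3289, -0.2323, 0.2609]
ee_rot: [3.141, 0.0, 0.437]
contact_force: [-0.2, -0.1, 0.0]
finger_gap: 0.0879
grip_force: 0.0
```

```bash
python3 -m crank '[[-1,[1,-1,0],-0.2],[-1,[1,-1,0],-0.2],[-1,[1,-1,0],-0.2],[-1,[1,-1,0],-0.2],[-1,[1,-1,0],-0.2],[-1,[1,-1,0],-0.2],[-1,[1,-1,0],0],[-1,[1,-1,0],0],[-1,[0,0,0],0],[-1,[0,0,0],0]]'
python3 - <<'E'
from h import *
c=cam("wrist"); save(c,"w1.png"); np.savez("w1.npz",**c); rows((.486,.098,.15),.59); print(np.array(c["T"]).round(3))
E
```

```text
t: 1.77
eef_pos: [0.4046, 0.039, 0.2605]
ee_rot: [-3.142, 0.001, 0.58]
contact_force: [0.3, -1.0, 0.4]
finger_gap: 0.0878
grip_force: 0.0
pose [0.4044 0.038  0.2605] [3.1416e+00 6.0000e-04 5.7820e-01] F [ 0.7 -1.  -0. ] gap 0.0883
shift rows [ 4.04 -0.23  4.42] turn rows -0.1
[[ 0.548  0.801  0.24   0.467]
 [-0.836  0.525  0.157  0.079]
 [-0.    -0.287  0.958  0.384]
 [ 0.     0.     0.     1.   ]]
```

View pics/w1.png

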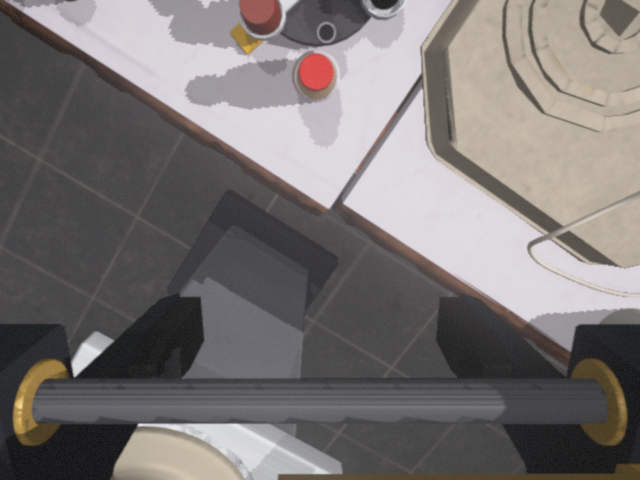

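The wrist picture shows the bottle's red cap at (316,72), the tongue at (246,39), the red bung at (262,10) and the black bung's seat at (383,5).

```bash
python3 - <<'E'
from h import *
c=dict(np.load("w1.npz")); P=world(c); x,y,z=P[...,0],P[...,1],P[...,2]
m=(np.hypot(x-.486,y-.098)<.03)&(z>.06); p=P[m]; print(p[:,:2].min(0),p[:,:2].max(0),np.median(p,0),(p[:,:2].min(0)+p[:,:2].max(0))/2)
m=(np.hypot(x-.486,y-.098)<.03)&(z>.02); p=P[m];print(p[:,:2].min(0),p[:,:2].max(0))
b=(p[:,:2].min(0)+p[:,:2].max(0))/2
rows((.487,.099,.043),.59)
E
```

```text
[0.47480522 0.0846153 ] [0.49879919 0.10876544] [0.48687565 0.0966722  0.07520964] [0.4868022  0.09669037]
[0.46924856 0.0789451 ] [0.50472553 0.11434691]
pose [0.4044 0.038  0.2605] [3.1416e+00 6.0000e-04 5.7820e-01] F [ 0.7 -1.  -0. ] gap 0.0883
shift rows [ 4.1  -0.24  8.7 ] turn rows -0.1
```

```bash
python3 -m crank '[[-0.4,[1,-0.17,0],-0.1],[-0.4,[1,0,0.3],0],[-0.4,[1,0,0.6],0],[-0.4,[1,0,1],0],[-0.4,[0.05,0,1],0],[-0.4,[0,0,1],0],[-0.4,[0,0,1],0],[-0.4,[0,0,1],0],[-0.4,[0,0,0],0],[-0.4,[0,0,0],0]]'
python3 - <<'E'
from h import *
rows((.487,.0967,.043),.59)
E
```

```text
t: 2.65
eef_pos: [0.4863, 0.0966, 0.1129]
ee_rot: [-3.14, 0.002, 0.587]
contact_force: [-0.8, 1.0, 0.0]
finger_gap: 0.0615
grip_force: 0.0
pose [0.4863 0.0966 0.1129] [-3.1404e+00  1.9000e-03  5.8720e-01] F [-0.8  1.   0. ] gap 0.0615
shift rows [0.03 0.01 2.8 ] turn rows -0.02
```

```bash
python3 -m crank '[[-0.4,[0,0,1],0],[-0.4,[0,0,1],0],[-0.4,[0,0,0.8],0],[1,[0,0,0],0],[1,[0,0,0],0],[1,[0,0,0],0],[1,[0,0,0],0],[1,[0,0,0],0],[1,[0,0,0],0],[1,[0,0,-0.5],0]]'
python3 -m crank '[[1,[0,0,-1],0],[1,[0,0,-0.5],0],[1,[-0.6,0,0],0],[1,[-1,0,0],0],[1,[-1,0,0],0],[1,[0,0,0],0],[1,[0,0,0.8],0],[1,[0,0,0.8],0],[1,[0,0,0.2],0],[1,[0,0,0],0]]'
python3 - <<'E'
from h import *
rows((.433,.061,.043),.59)
E
```

```text
t: 3.48
eef_pos: [0.4857, 0.0982, 0.0556]
ee_rot: [-3.141, 0.001, 0.59]
contact_force: [-0.5, 0.3, -0.7]
finger_gap: 0.0354
grip_force: 30.0
t: 4.32
eef_pos: [0.432, 0.0623, 0.0478]
ee_rot: [-3.14, 0.001, 0.59]
contact_force: [-0.6, 0.1, 0.4]
finger_gap: 0.0354
grip_force: 30.0
pose [0.432  0.0623 0.0478] [-3.1404e+00  1.3000e-03  5.8990e-01] F [-0.6  0.1  0.4] gap 0.0354
shift rows [0.01 0.07 0.19] turn rows -0.0
```

```bash
python3 -m crank '[[1,[0,0,0.18],0],[1,[0,0,0],0],[1,[0,0,0],0],[-0.4,[0,0,0],0],[-0.4,[0,0,0],0],[-0.4,[0,0,0],0],[-0.4,[0,0,-0.6],0],[-0.4,[0,0,-1],0],[-0.4,[0,0,-1],0],[-0.4,[0,0,-1],0]]'
python3 -m crank '[[-0.4,[0,0,-1],0],[-0.4,[0,0,-1],0],[-0.4,[0,0,-1],0],[-0.4,[0,0,-1],0],[-0.4,[1,0,-1],0],[-0.4,[1,0,0],0],[-0.4,[1,0,0],0],[-0.4,[1,0,0],0],[-0.4,[1,0,0],0],[-0.4,[0.3,0,0],0]]'
python3 -m crank '[[-0.4,[0,0,0],1],[-0.4,[0,0,0],1],[-0.4,[0,0,0],1],[-0.4,[0,0,0],1],[-0.4,[0,0,0],1],[-0.4,[0,0,0],1],[-0.4,[0,0,0],1],[-0.4,[0,0,0],0.4],[-0.4,[0,0,0],0],[-0.4,[0,0,0],0]]'
python3 - <<'E'
from h import *
c=cam("wrist"); save(c,"w2.png"); np.savez("w2.npz",**c); rows((.597,.128,.16),-.3)
E
```

```text
t: 5.15
eef_pos: [0.4318, 0.0622, 0.1349]
ee_rot: [-3.141, 0.0, 0.59]
contact_force: [-0.0, 0.1, -0.6]
finger_gap: 0.0617
grip_force: 0.0
t: 5.98
eef_pos: [0.5438, 0.1372, 0.2582]
ee_rot: [-3.141, -0.0, 0.591]
contact_force: [-1.3, -0.7, -0.2]
finger_gap: 0.0618
grip_force: 0.0
t: 6.82
eef_pos: [0.5418, 0.1356, 0.2588]
ee_rot: [3.141, 0.0, -0.297]
contact_force: [1.0, 0.0, 0.7]
finger_gap: 0.062
grip_force: 0.0
pose [0.5418 0.1357 0.2588] [ 3.1414e+00  3.0000e-04 -2.9640e-01] F [-0.2  0.  -0.7] gap 0.0617
shift rows [ 2.2  -0.35  3.95] turn rows 0.03
```

View pics/w2.png

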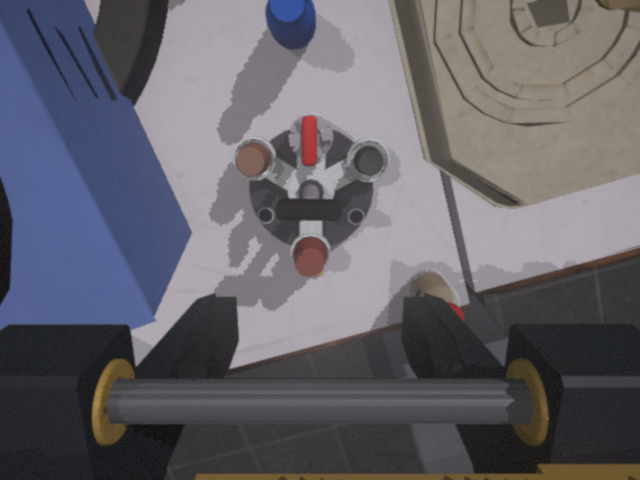

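The carousel is clear. The pin bar is at (310,140), the centre handle at (308,209), the black bung at (370,160), brown at (254,158) and red at (310,257). The bottle stands clear at (440,295).

```bash
cat >> h.py <<'E'
def feats(c):
    P=world(c); x,y,z=P[...,0],P[...,1],P[...,2]
    h=cv2.cvtColor(c["img"],cv2.COLOR_RGB2HSV)
    red=((h[...,0]<8)|(h[...,0]>172))&(h[...,1]>130)
    near=np.hypot(x-.552,y-.142)<.08
    out={}
    for n,m in(("pin",red&near&(z>.085)&(z<.14)),("handle",(h[...,2]<75)&near&(z>.092)&(z<.115)&(np.hypot(x-.552,y-.142)<.035))):
        if m.sum()<10: continue
        p=P[m]; r=cv2.minAreaRect((p[:,:2]*1000).astype(np.float32)); b=cv2.boxPoints(r)
        e=max((b[1]-b[0],b[2]-b[1]),key=np.linalg.norm)
        out[n]=(np.array(r[0])/1000); print(n,m.sum(),"c",np.round(r[0],1),"size",np.round(r[1],1),"ztop",np.percentile(p[:,2],[10,50,90]).round(4),"yaw",round(float(np.arctan2(e[1],e[0])),3),"mod pi")
    return P,out
E
python3 - <<'E'
from h import *
c=dict(np.load("w2.npz")); P,o=feats(c)
d=o["pin"]-o["handle"]; print("sep",np.hypot(*d),"yaw",np.arctan2(d[1],d[0]))
x,y,z=P[...,0],P[...,1],P[...,2]
m=(np.hypot(x-.597,y-.128)<.03)&(z<.08)&(z>.03); print("around pin z",np.percentile(z[m],[50,90,99,100]).round(3))
p=o["pin"]; rows((p[0],p[1],.099),-.3)
E
```

```text
pin 626 c [598.3 125.6] size [ 9.  30.3] ztop [0.0982 0.0993 0.1004] yaw -0.324 mod pi
handle 1227 c [554.5 139.8] size [43.1 11.9] ztop [0.0988 0.1023 0.1034] yaw 1.248 mod pi
sep 0.04608795365815572 yaw -0.3130670126500418
around pin z [0.044 0.045 0.046 0.047]
pose [0.5418 0.1357 0.2588] [ 3.1414e+00  3.0000e-04 -2.9640e-01] F [-0.2  0.  -0.7] gap 0.0617
shift rows [ 2.28 -0.28  6.39] turn rows 0.03
```

```bash
python3 - <<'E'
from h import *
Ps=[world(dict(np.load(n))).reshape(-1,3) for n in("scene.npz","side.npz","w2.npz")]
P=np.concatenate(Ps); P=P[~np.isnan(P[:,0])]
for nm,c0,yaw in(("pin thick",(.5985,.1257),-.318),("pin thick turned",(.5985,.1257),.73),("pin len",(.5985,.1257),1.25),("pin len turned",(.5985,.1257),2.30)):
    c,s=np.cos(yaw),np.sin(yaw); d=P[:,:2]-c0
    u=d@[c,s]; v=d@[s,-c]
    for mg in(0,.01,.02):
        m=(abs(u)<.0375+mg)&(abs(v)<.0935+mg)&(P[:,2]>.125)&(P[:,2]<.24)
        print(nm,mg,m.sum(),P[m].min(0).round(3) if m.any() else "",P[m].max(0).round(3) if m.any() else "")
q=P[(P[:,0]>.55)&(P[:,0]<.72)&(P[:,1]>0)&(P[:,1]<.06)&(P[:,2]>.11)&(P[:,2]<.3)]
print(len(q),q.min(0),q.max(0))
E
```

```text
pin thick 0 0  
pin thick 0.01 130 [0.539 0.093 0.236] [0.564 0.172 0.24 ]
pin thick 0.02 329 [0.532 0.093 0.235] [0.564 0.173 0.24 ]
pin thick turned 0 204 [0.542 0.163 0.235] [0.564 0.173 0.24 ]
pin thick turned 0.01 234 [0.542 0.031 0.172] [0.655 0.173 0.24 ]
pin thick turned 0.02 320 [0.541 0.028 0.171] [0.665 0.173 0.24 ]
pin len 0 204 [0.542 0.163 0.235] [0.564 0.173 0.24 ]
pin len 0.01 400 [0.524 0.095 0.235] [0.564 0.173 0.24 ]
pin len 0.02 416 [0.524 0.093 0.235] [0.564 0.173 0.24 ]
pin len turned 0 212 [0.524 0.093 0.236] [0.542 0.109 0.24 ]
pin len turned 0.01 212 [0.524 0.093 0.236] [0.542 0.109 0.24 ]
pin len turned 0.02 339 [0.524 0.093 0.236] [0.564 0.172 0.24 ]
141 [0.64505015 0.0272425  0.17075535] [0.67767419 0.0387363  0.18955921]
```

```bash
python3 -m crank '[[-0.4,[0,0,0],-1],[-0.4,[0,0,0],-1],[-0.4,[0,0,0],-1],[-0.4,[0,0,0],-1],[-0.4,[0,0,0],-1],[-0.4,[0,0,0],-1],[-0.4,[0,0,0],-1],[-0.4,[0,0,0],-1],[-0.4,[0,0,0],-1],[-0.4,[0,0,0],-1]]'
python3 -m crank '[[-0.4,[0,0,0],-1],[-0.4,[0,0,0],-1],[-0.2,[0,0,0],-0.9],[0,[0.33,0.8,0],0],[0.14,[0,0.8,0.2],0],[0.14,[0,0.68,0.8],0],[0.14,[0,0,1],0],[0.14,[0,0,1],0],[0.14,[0,0,1],0],[0.14,[0,0,0],0]]'
python3 - <<'E'
from h import *
c=cam("wrist"); save(c,"w3.png"); np.savez("w3.npz",**c); P,o=feats(c); p=o["pin"]; rows((p[0],p[1],.096),1.253)
E
```

```text
t: 7.7
eef_pos: [0.542, 0.1357, 0.2587]
ee_rot: [-3.142, 0.0, 0.909]
contact_force: [-1.0, -0.4, -0.0]
finger_gap: 0.0615
grip_force: 0.0
t: 8.53
eef_pos: [0.5969, 0.1255, 0.1541]
ee_rot: [-3.133, 0.003, 1.251]
contact_force: [-1.2, 0.6, -0.4]
finger_gap: 0.038
grip_force: 0.0
pin 1323 c [598.2 126. ] size [ 9.9 30.7] ztop [0.0978 0.0993 0.1002] yaw -0.326 mod pi
handle 2214 c [554.8 142. ] size [40.5 12.4] ztop [0.097  0.1022 0.1033] yaw 1.255 mod pi
pose [0.5979 0.1256 0.157 ] [-3.1370e+00  1.6000e-03  1.2509e+00] F [0.3 0.7 0.2] gap 0.038
shift rows [0.02 0.01 2.44] turn rows -0.02
```

View pics/w3.png

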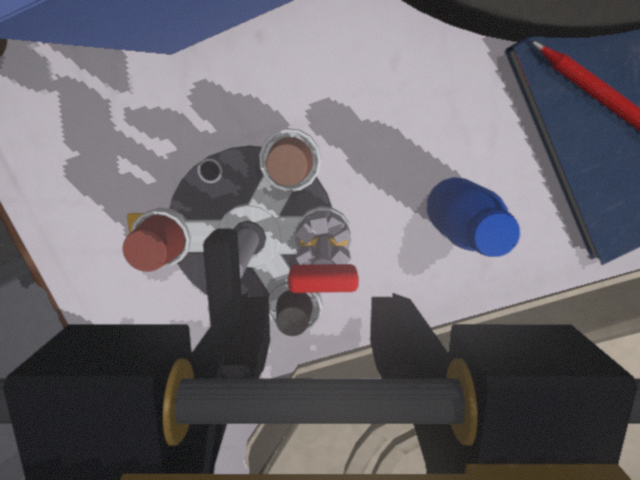

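The bar at (323,278) is centred between the finger tips at (270,300) and (372,300), so I'll descend and grip it.

```bash
python3 -m crank '[[0.14,[0.02,0,0.4],0],[0.14,[0,0,0.4],0],[0.14,[0,0,0.4],0],[0.14,[0,0,0.4],0],[0.14,[0,0,0.4],0],[0.14,[0,0,0.4],0],[0.14,[0,0,0],0],[0.14,[0,0,0],0],[0.14,[0,0,0],0],[0.14,[0,0,0],0]]'
python3 -m crank '[[1,[0,0,0],0],[1,[0,0,0],0],[1,[0,0,0],0],[1,[0,0,0],0],[1,[0,0,0],0],[1,[0,0,0],0],[1,[0,0,0],0],[1,[0,0,0],0],[1,[0,0,0],0],[1,[0,0,0],0]]'
python3 - <<'E'
from h import *
rows((.5985,.126,.115),1.253)
E
```

```text
t: 9.42
eef_pos: [0.5993, 0.1262, 0.0993]
ee_rot: [3.141, -0.0, 1.25]
contact_force: [-0.1, -0.6, 0.8]
finger_gap: 0.0383
grip_force: 0.0
t: 10.25
eef_pos: [0.5988, 0.1264, 0.0993]
ee_rot: [-3.141, -0.0, 1.25]
contact_force: [-4.8, 0.9, 5.8]
finger_gap: 0.0312
grip_force: 30.0
pose [0.5988 0.1264 0.0993] [-3.1414e+00 -2.0000e-04  1.2500e+00] F [-4.8  0.9  5.8] gap 0.0312
shift rows [-0.02 -0.01 -0.63] turn rows -0.03
```

```bash
python3 -m crank '[[1,[0,0,-0.15],0],[1,[0,0,-0.15],0],[1,[0,0,-0.15],0],[1,[0,0,-0.15],0],[1,[0,0,-0.15],0],[1,[0,0,0],0],[1,[0,0,0],0],[1,[0,0,0],0],[1,[0,0,0],0],[1,[0,0,0],0]]'
python3 - <<'E'
from h import *
c=cam("wrist"); feats(c); rows((.5985,.126,.117),1.253)
E
```

```text
t: 11.08
eef_pos: [0.5987, 0.1262, 0.1172]
ee_rot: [-3.141, 0.0, 1.25]
contact_force: [-3.4, 1.8, -7.3]
finger_gap: 0.0315
grip_force: 30.0
pin 3363 c [598.2 126.7] size [10.6 31.4] ztop [0.1087 0.1165 0.1178] yaw -0.268 mod pi
handle 3484 c [568.3 143. ] size [29.5 37.8] ztop [0.0962 0.1023 0.1104] yaw -0.346 mod pi
pose [0.5988 0.1262 0.1173] [-3.1407e+00  2.0000e-04  1.2498e+00] F [-3.5  3.  -8.1] gap 0.0316
shift rows [-0.01 -0.01  0.01] turn rows -0.03
```

```bash
python3 -m crank '[[1,[0,0,0],-0.9],[1,[0,0,0],-0.9],[1,[0,0,0],-0.9],[1,[0,0,0],-0.9],[1,[0,0,0],-0.9],[1,[0,0,0],-0.9],[1,[0,0,0],-0.9],[1,[0,0,0],-0.9],[1,[0,0,0],-0.9],[1,[0,0,0],-0.7]]'
python3 - <<'E'
from h import *
c=cam("wrist"); feats(c); rows((.5988,.1262,.1103),1.25+1.05); print(robot.state()["ft_torque"])
E
```

```text
t: 11.97
eef_pos: [0.5983, 0.1263, 0.1171]
ee_rot: [-3.14, -0.002, 2.311]
contact_force: [-5.0, 2.3, -7.2]
finger_gap: 0.0312
grip_force: 30.0
pin 2678 c [598.7 125.8] size [32. 13.] ztop [0.1143 0.1168 0.1178] yaw 0.7 mod pi
handle 5515 c [566.  136.6] size [43.3 36.9] ztop [0.1002 0.1024 0.1053] yaw 1.263 mod pi
pose [0.5983 0.1263 0.1171] [-3.1401e+00 -1.5000e-03  2.3157e+00] F [-5.3  2.4 -7.6] gap 0.0312
shift rows [-0.02  0.01  0.27] turn rows 0.13
[ 0.4285339   0.6459077  -0.02474424]
```

```bash
python3 -m crank '[[1,[0,0,0],0.1],[1,[0,0,0.1],0],[1,[0,0,0.1],0],[1,[0,0,0.1],0],[1,[0,0,0],0],[1,[0,0,0],0],[1,[0,0,0],0],[1,[0,0,0],0],[1,[0,0,0],0],[1,[0,0,0],0]]'
python3 - <<'E'
from h import *
c=cam("wrist"); feats(c); rows((.5988,.1262,.1103),1.25+1.05)
E
```

```text
t: 12.85
eef_pos: [0.5984, 0.1263, 0.1103]
ee_rot: [-3.141, -0.001, 2.294]
contact_force: [-8.1, 2.4, -3.4]
finger_gap: 0.0314
grip_force: 30.0
pin 2879 c [598.4 126.2] size [32.6 12.6] ztop [0.1056 0.11   0.111 ] yaw 0.642 mod pi
handle 6356 c [566.1 136.8] size [43. 37.] ztop [0.0992 0.1024 0.1058] yaw 1.262 mod pi
pose [0.5984 0.1263 0.1104] [-3.1406e+00 -1.1000e-03  2.2938e+00] F [-8.5  1.7 -2.5] gap 0.0316
shift rows [-0.01  0.01  0.  ] turn rows -0.05
```

```bash
python3 -m crank '[[0.5,[0,0,0],0],[0.14,[0,0,0],0],[0.14,[0,0,0],0],[0.14,[0,0,0],0],[0.14,[0,0,0],0],[0.14,[0,0,-0.4],0],[0.14,[0,0,-0.6],0],[0.14,[0,0,-1],0],[0.14,[0,0,-0.4],0],[0.14,[0,0,0],0]]'
python3 - <<'E'
from h import *
c=cam("wrist"); P,o=feats(c); np.savez("w4.npz",**c); rows((.5545,.1405,.16),1.25)
E
```

```text
t: 13.73
eef_pos: [0.6002, 0.1262, 0.1732]
ee_rot: [3.137, 0.004, 2.294]
contact_force: [-0.2, 0.2, 0.2]
finger_gap: 0.0379
grip_force: 0.0
pin 861 c [597.8 126.2] size [29.8  7.6] ztop [0.1095 0.1104 0.1113] yaw 0.723 mod pi
handle 2406 c [553.9 139.9] size [44.  11.8] ztop [0.1007 0.1023 0.1033] yaw 1.263 mod pi
pose [0.5995 0.1262 0.1712] [3.1394e+00 2.0000e-03 2.2939e+00] F [0.3 0.4 0.1] gap 0.038
shift rows [ 1.62 -0.97  0.45] turn rows 8.7
```

```bash
python3 -m crank '[[0.5,[0.8,-0.5,0],0],[0.5,[0.82,-0.5,0],0],[0.5,[0,0,0],1],[0.5,[0,0,0],1],[0.5,[0,0,0],1],[0.5,[0,0,0],1],[0.5,[0,0,0],1],[0.5,[0,0,0],1],[0.5,[0,0,0],1],[0.5,[0,0,0],1]]'
python3 -m crank '[[0.5,[0,0,0.6],0.65],[0.5,[0,0,0.4],0],[0.5,[0,0,0],0],[0.5,[0,0,0],0],[0.5,[0,0,0],0],[0.5,[0,0,0],0],[0.5,[0,0,0],0],[0.5,[0,0,0],0],[0.5,[0,0,0],0],[0.5,[0,0,0],0]]'
python3 - <<'E'
from h import *
c=cam("wrist"); P,o=feats(c); p=o["handle"]; rows((p[0],p[1],.097),1.256); save(c,"w5.png")
E
```

```text
t: 14.62
eef_pos: [0.553, 0.1399, 0.1686]
ee_rot: [-3.139, 0.001, 1.328]
contact_force: [0.3, 0.3, -0.9]
finger_gap: 0.0219
grip_force: 0.0
t: 15.45
eef_pos: [0.5535, 0.14, 0.1452]
ee_rot: [3.141, -0.0, 1.256]
contact_force: [-0.5, -0.9, 0.9]
finger_gap: 0.0219
grip_force: 0.0
pin 1419 c [598.  126.7] size [30.8  9.5] ztop [0.1089 0.1102 0.1111] yaw 0.684 mod pi
handle 2641 c [554.1 140.7] size [43.2 11.7] ztop [0.1007 0.1024 0.1033] yaw 1.26 mod pi
pose [0.5535 0.14   0.1451] [ 3.1414e+00 -1.0000e-04  1.2559e+00] F [-0.1  0.   0.1] gap 0.0219
shift rows [0.03 0.02 1.93] turn rows -0.0
```

View pics/w5.png

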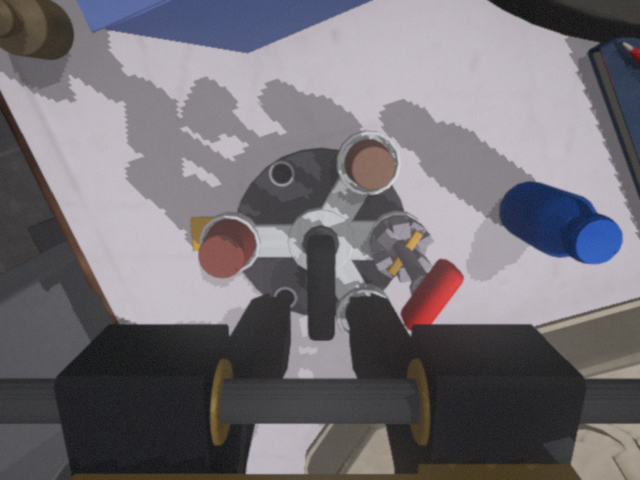

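```bash
python3 -m crank '[[0.5,[0.03,0.02,0.4],0],[0.5,[0,0,0.5],0],[0.5,[0,0,0.5],0],[0.5,[0,0,0.5],0],[0.5,[0,0,0],0],[1,[0,0,0],0],[1,[0,0,0],0],[1,[0,0,0],0],[1,[0,0,0],0],[1,[0,0,0],0]]'
python3 -m crank '[[1,[0,0,0],0],[1,[0,0,0],0],[1,[0,0,0],0.2],[1,[0,0,0],0.4],[1,[0,0,0],0.6],[1,[0,0,0],0.7],[1,[0,0,0],0.7],[1,[0,0,0],0.7],[1,[0,0,0],0.7],[1,[0,0,0],0.7]]'
python3 - <<'E'
from h import *
rows((.554,.1403,.097),1.256-2.094); print(robot.state()["ft_torque"])
E
```

```text
t: 16.33
eef_pos: [0.5542, 0.1406, 0.0976]
ee_rot: [3.141, -0.0, 1.256]
contact_force: [2.4, 0.9, -6.5]
finger_gap: 0.0124
grip_force: 30.0
t: 17.17
eef_pos: [0.5545, 0.1404, 0.0976]
ee_rot: [3.141, -0.0, 0.687]
contact_force: [2.2, -0.3, -6.6]
finger_gap: 0.012
grip_force: 30.0
pose [0.5545 0.1404 0.0976] [ 3.1407e+00 -4.0000e-04  6.8660e-01] F [ 2.2 -0.3 -6.6] gap 0.012
shift rows [-0.02 -0.01  0.02] turn rows 12.71
[-0.19588265 -0.4567463   0.09330033]
```

```bash
python3 -m crank '[[1,[0,0,0],0.7],[1,[0,0,0],0.7],[1,[0,0,0],0.7],[1,[0,0,0],0.7],[1,[0,0,0],0.7],[1,[0,0,0],0.7],[1,[0,0,0],0.7],[1,[0,0,0],0.7],[1,[0,0,0],0.7],[1,[0,0,0],0.7]]'
python3 -m crank '[[1,[0,0,0],0.7],[1,[0,0,0],0.7],[1,[0,0,0],0.7],[1,[0,0,0],0.7],[1,[0,0,0],0.7],[1,[0,0,0],0.7],[1,[0,0,0],0.7],[1,[0,0,0],0.5],[1,[0,0,0],0.2],[1,[0,0,0],0]]'
python3 - <<'E'
from h import *
c=cam("wrist"); save(c,"w6.png"); np.savez("w6.npz",**c); feats(c)
rows((.554,.1403,.097),1.256-2.094); print(robot.state()["ft_torque"])
E
```

```text
t: 18.0
eef_pos: [0.5547, 0.1399, 0.0976]
ee_rot: [3.14, -0.001, -0.153]
contact_force: [2.2, -4.4, -6.3]
finger_gap: 0.012
grip_force: 30.0
t: 18.83
eef_pos: [0.5544, 0.1395, 0.0975]
ee_rot: [3.14, -0.002, -0.823]
contact_force: [2.7, -5.6, -5.9]
finger_gap: 0.0119
grip_force: 30.0
pin 364 c [527.1  95.6] size [9.2 4.1] ztop [0.0987 0.1021 0.1063] yaw 1.088 mod pi
handle 7182 c [558.7 132.6] size [33.7 32.2] ztop [0.0958 0.1023 0.1103] yaw 1.412 mod pi
pose [0.5545 0.1395 0.0976] [ 3.1406e+00 -1.6000e-03 -8.2200e-01] F [ 1.8 -5.5 -4.8] gap 0.0119
shift rows [-0.03 -0.01  0.02] turn rows 0.13
[-0.86225053 -0.23530253 -0.05497347]
```

View pics/w6.png

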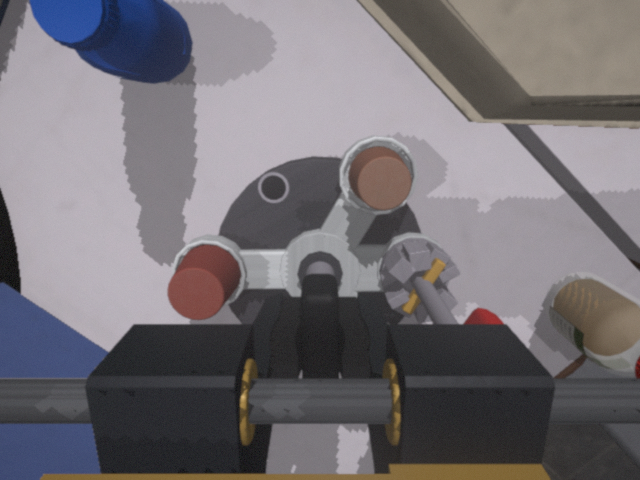

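```bash
python3 -m crank '[[1,[0,0,0],0.13],[1,[0,0,0],0],[1,[0,0,0],0],[0.5,[0,0,0],0],[0.5,[0,0,0],0],[0.5,[0,0,0],0],[0.5,[0,0,-0.5],0],[0.5,[0,0,-1],0],[0.5,[0,0,-1],0],[0.5,[0,0,-0.5],0]]'
python3 -m crank '[[0.14,[0,0,-0.5],0],[0.14,[0,0,-0.5],0],[0.14,[-1,0,-0.5],0],[0.14,[-1,0,-0.5],0],[0.14,[0,0,0],0],[0.14,[0,0,0],0],[0.14,[0,0,0],0],[0.14,[0,0,0],0],[0.14,[0,0,0],0],[0.14,[0,0,0],0]]'
python3 - <<'E'
from h import *
c=cam("wrist"); save(c,"w7.png"); np.savez("w7.npz",**c); P,o=feats(c)
d=o["pin"]-o["handle"]; print("sep",np.hypot(*d),"yaw",np.arctan2(d[1],d[0]),"want",-.315-2.094)
rows((o["pin"][0],o["pin"][1],.16),1.25-2.094+1.05)
E
```

```text
t: 19.72
eef_pos: [0.5549, 0.1409, 0.1757]
ee_rot: [-3.138, -0.003, -0.836]
contact_force: [0.5, -0.5, 0.6]
finger_gap: 0.0221
grip_force: 0.0
t: 20.55
eef_pos: [0.5209, 0.1772, 0.222]
ee_rot: [3.141, 0.0, -0.837]
contact_force: [-0.6, 0.4, -0.0]
finger_gap: 0.0383
grip_force: 0.0
pin 1071 c [521.3 108.3] size [ 9.5 30.7] ztop [0.1072 0.11   0.1111] yaw -1.367 mod pi
handle 1556 c [554.1 140.2] size [11.4 44.3] ztop [0.1012 0.1024 0.1034] yaw -0.83 mod pi
sep 0.04572529137353142 yaw -2.370610950475677 want -2.409
pose [0.5209 0.1772 0.2221] [ 3.141e+00  4.000e-04 -8.365e-01] F [-0.6  0.2 -0.7] gap 0.0378
shift rows [2.06 1.84 2.48] turn rows -8.69
```

View pics/w7.png

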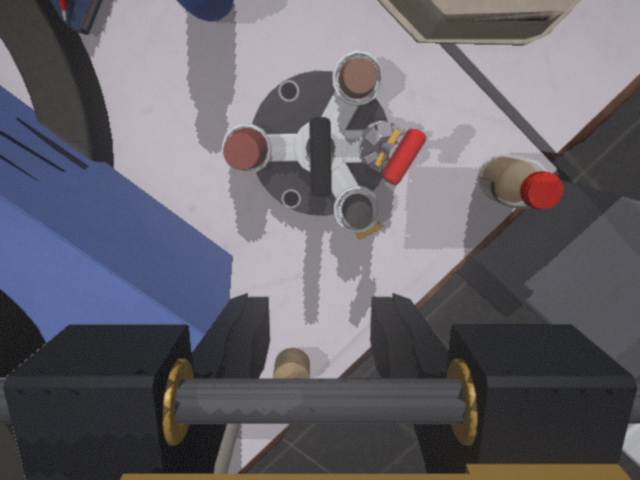

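Black bung (357,210) is over the tongue (370,230), the pin is still up at (405,157), and all the bungs are seated. Next I'll grip the pin bar across its thickness.

```bash
python3 -m crank '[[0.3,[1,0.9,0],0],[0.3,[1,0.9,0],0],[0.3,[0,0,0],-1],[0.3,[0,0,0],-1],[0.3,[0,0,0],-1],[0.3,[0,0,0],-1],[0.3,[0,0,0],-1],[0.3,[0,0,0],-1],[0.3,[0,0,0],-1],[0.3,[0,0,0],-1]]'
python3 -m crank '[[0.3,[0,0,0],-1],[0.3,[0,0,0],-1],[0.3,[0,0,0],-1],[0.3,[0,0,0],-1],[0.3,[0,0,0],-1],[0.3,[0,0,0],-1],[0.3,[0,0,0],-1],[0.3,[0,0,0],-1],[0.3,[0,0,0],-1],[0.3,[0,0,0],-1]]'
python3 -m crank '[[0.3,[0,0,0],-1],[0.3,[0,0,0],-1],[0.3,[0,0,0],-1],[0.3,[0,0,0],-0.85],[0.3,[0,0,0.5],0],[0.3,[0,0,0.5],0],[0.3,[0,0,0.5],0],[0.3,[0,0,0.5],0],[0.3,[0,0,0],0],[0.3,[0,0,0],0]]'
python3 - <<'E'
from h import *
c=cam("wrist"); P,o=feats(c); p=o["pin"]; rows((p[0],p[1],.113),1.786)
E
```

```text
t: 21.43
eef_pos: [0.5209, 0.1101, 0.2223]
ee_rot: [-3.142, 0.0, 0.13]
contact_force: [-0.0, -0.4, -0.3]
finger_gap: 0.0309
grip_force: 0.0
t: 22.27
eef_pos: [0.5209, 0.1102, 0.2223]
ee_rot: [-3.141, 0.0, 1.33]
contact_force: [0.3, 0.3, -0.6]
finger_gap: 0.0311
grip_force: 0.0
t: 23.1
eef_pos: [0.5208, 0.1102, 0.1723]
ee_rot: [-3.14, -0.0, 1.786]
contact_force: [-0.4, -0.8, -0.2]
finger_gap: 0.0308
grip_force: 0.0
pin 1076 c [520.8 108.9] size [ 8.4 30.8] ztop [0.1093 0.1103 0.1111] yaw -1.362 mod pi
handle 2186 c [553.3 140.7] size [11.9 42.4] ztop [0.1008 0.1023 0.1033] yaw -0.811 mod pi
pose [0.5211 0.1103 0.1729] [3.1413e+00 1.0000e-04 1.7860e+00] F [ 0.6  0.3 -0.2] gap 0.0309
shift rows [-0.05 -0.02  2.4 ] turn rows -0.0
```

```bash
python3 -m crank '[[0.3,[-0.05,-0.03,0.5],0],[0.3,[0,0,0.5],0],[0.3,[0,0,0.5],0],[0.3,[0,0,0.5],0],[0.3,[0,0,0.5],0],[0.3,[0,0,0],0],[0.3,[0,0,0],0],[1,[0,0,0],0],[1,[0,0,0],0],[1,[0,0,0],0]]'
python3 -m crank '[[1,[0,0,0],0],[1,[0,0,0],0],[1,[0,0,0],0],[1,[0,0,-0.1],0],[1,[0,0,-0.1],0],[1,[0,0,-0.1],0],[1,[0,0,0],0],[1,[0,0,0],0],[1,[0,0,0],0],[1,[0,0,0],0]]'
python3 - <<'E'
from h import *
c=cam("wrist"); feats(c); rows((.5206,.109,.118),1.786-1.05)
E
```

```text
t: 23.98
eef_pos: [0.5207, 0.109, 0.1109]
ee_rot: [3.14, 0.0, 1.786]
contact_force: [0.2, -0.7, 0.0]
finger_gap: 0.0132
grip_force: 0.0
t: 24.82
eef_pos: [0.5202, 0.109, 0.1173]
ee_rot: [-3.141, -0.0, 1.786]
contact_force: [2.2, 0.8, -8.1]
finger_gap: 0.0096
grip_force: 30.0
pin 2332 c [520.1 111. ] size [10.1 28. ] ztop [0.1144 0.1165 0.1174] yaw -1.363 mod pi
handle 4887 c [551.1 133.3] size [43.  40.8] ztop [0.1003 0.1024 0.1048] yaw 1.255 mod pi
pose [0.5202 0.109  0.1173] [-3.1412e+00 -1.0000e-04  1.7862e+00] F [ 1.   1.1 -8.8] gap 0.0095
shift rows [-0.    0.01 -0.03] turn rows 8.75
```

```bash
python3 -m crank '[[1,[0,0,0],0.875],[1,[0,0,0],0.875],[1,[0,0,0],0.875],[1,[0,0,0],0.875],[1,[0,0,0],0.875],[1,[0,0,0],0.875],[1,[0,0,0],0.875],[1,[0,0,0],0.875],[1,[0,0,0],0.875],[1,[0,0,0],0.875]]'
python3 - <<'E'
from h import *
rows((.5202,.1093,.099),1.786-1.05); print(robot.state()["ft_torque"])
E
```

```text
t: 25.7
eef_pos: [0.5206, 0.109, 0.1175]
ee_rot: [3.141, -0.0, 0.731]
contact_force: [2.9, 0.0, -8.7]
finger_gap: 0.0095
grip_force: 30.0
pose [0.5206 0.109  0.1175] [ 3.1412e+00 -3.0000e-04  7.3100e-01] F [ 2.9  0.  -8.7] gap 0.0095
shift rows [-0.   -0.02  0.74] turn rows -0.04
[ 0.00404708 -0.42223249 -0.0188753 ]
```

```bash
python3 -m crank '[[1,[0,0,0.1],0],[1,[0,0,0.1],0],[1,[0,0,0.1],0],[1,[0,0,0.1],0],[1,[0,0,0.1],0],[1,[0,0,0.1],0],[1,[0,0,0.08],0],[1,[0,0,0],0],[1,[0,0,0],0],[1,[0,0,0],0]]'
python3 - <<'E'
from h import *
c=cam("wrist"); feats(c); rows((.5202,.1093,.099),1.786-1.05); print(robot.state()["ft_torque"])
E
```

```text
t: 26.53
eef_pos: [0.5203, 0.1091, 0.1004]
ee_rot: [-3.141, 0.0, 0.736]
contact_force: [3.4, 0.9, -5.8]
finger_gap: 0.0098
grip_force: 30.0
pin 2465 c [522.3 110.7] size [28.1  9.8] ztop [0.0962 0.0997 0.1007] yaw 0.734 mod pi
handle 6217 c [554.2 139.8] size [12.5 43.5] ztop [0.0995 0.1023 0.1033] yaw -0.829 mod pi
pose [0.5203 0.1091 0.1005] [-3.1414e+00 -1.0000e-04  7.3630e-01] F [ 2.1  0.3 -5.1] gap 0.0095
shift rows [ 0.   -0.01  0.06] turn rows 0.0
[ 0.129457   -0.48372331  0.04611161]
```

The pin went into the hole: its top is at 0.0997, against 0.0993 at the start. I'll release, back off, and verify.

```bash
python3 -m crank '[[0.3,[0,0,0],0],[0.3,[0,0,0],0],[0.3,[0,0,0],0],[0.3,[0,0,0],0],[0.3,[0,0,-0.4],0],[0.3,[0,0,-0.8],0],[0.3,[0,0,-1],0],[0.3,[0,0,-1],0],[0.3,[0,0,-1],0],[0.3,[0,0,-0.8],0]]'
python3 -m crank '[[0.3,[-1,0,-1],0],[0.3,[-1,0,0],0],[0.3,[-1,0,0],0],[0.3,[0,0,0],0],[0.3,[0,0,0],0],[0.3,[0,0,0],0],[0.3,[0,0,0],0],[0.3,[0,0,0],0],[0.3,[0,0,0],0],[0.3,[0,0,0],0]]'
python3 - <<'E'
from h import *
c=cam("wrist"); save(c,"w8.png"); P,o=feats(c); d=o["pin"]-o["handle"]; print("yaw",np.arctan2(d[1],d[0]),"want",-.315-2.094)
rows((.5,.1,.2))
s=cam("scene"); save(s,"s2.png",(240,230,380,400),3.5)
E
```

```text
t: 27.42
eef_pos: [0.5203, 0.109, 0.2284]
ee_rot: [3.14, -0.002, 0.736]
contact_force: [-0.1, -0.6, 0.6]
finger_gap: 0.0308
grip_force: 0.0
t: 28.25
eef_pos: [0.465, 0.0589, 0.2503]
ee_rot: [-3.141, 0.0, 0.737]
contact_force: [-0.5, -0.2, 0.3]
finger_gap: 0.0304
grip_force: 0.0
pin 701 c [520.4 108.8] size [30.1  8.5] ztop [0.0983 0.0994 0.1004] yaw 0.741 mod pi
handle 1782 c [553.8 139.6] size [12.3 43.8] ztop [0.1    0.1023 0.1035] yaw -0.816 mod pi
yaw -2.3972017363104423 want -2.409
pose [0.4649 0.0589 0.2503] [-3.1413e+00  2.0000e-04  7.3660e-01] F [-0.4  0.1 -0.2] gap 0.0309
shift rows [ 2.15 -0.28  2.01] turn rows None
```

View pics/w8.png

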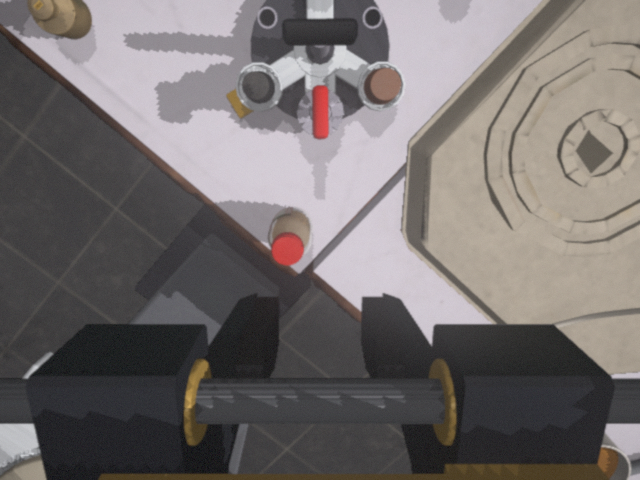

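The pin is fully down: its top is at 0.0994, as at the start, and it points at the axis at (320,110). The black bung (260,85) is at the tongue (237,103), and the bottle is upright and clear at (290,235). I'm handing in.

```bash
python3 -c "
from bench import robot
print(robot.close_job())"
```

```text
the job is handed in; nothing more can be done
None
```

The black bung is over the yellow tongue with the pin fully down and locking the carousel, and the red-capped bottle stands upright on the bench clear of it; I handed the job in at about 28 s, and no verdict came back.

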